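# Tip the spice tray and rack the tin

## Robot

A 6-joint arm with a two-finger parallel gripper is mounted at the origin on the work surface. World frame = base frame: x ahead of the robot, y to its left, z up, the work surface at z = 0. Lengths are in mm, angles in rad, forces in N, time in s.
With the tool pointing down it reaches from about 225 to 725 mm from the base axis. Payload 3.1 kg.
Tool frame: the origin (TCP) lies on the centre line of the jaws, within the pads' length; the fingertips stand 14 mm ahead of it and the grasp point (between the pads) lies 5 mm behind it (ctrl.tip_extent is the distance from the TCP to the fingertips, in mm); z points along the fingers, y is the line along which they close (so a half turn about z gives the same grasp; the last joint's range is limited). The gripper opens to 85 mm and grips with 20 to 120 N. Pads are 22 mm wide; open, the fingers measure 114 mm over their backs; the gripper's body (76 mm by 85 mm) begins 54 mm behind the grasp point. The pads swing forward as they close: fully open they stand 13 mm farther back than shut.
Start: joints at [1.137, 0.048, 0.099, 1.622, 0, 1.443], TCP at [158.062, 500.634, 245.312] pointing down, gripper open.
Joint ranges: [-2.91, 2.91], [-0.99, 1.94], [-1.21, 1.42], [-2.12, 2.29], [-1.49, 1.47], [-3.14, 3.14]. Speed limits (rad/s): [2.79, 2.79, 3.14, 3.14, 3.14, 3.14].

## Interface

Orientations are given as a unit quaternion [x, y, z, w].
In Python, from plant import ctrl gives the robot as it stands.
- The arm moves only by the tool carry_out, never from a script. Its argument "series" is one flat list of numbers, 6 for each row, row after row: the shift along the tool's x, y, z in units of 40 mm (1.0 is 40 mm), then the turn, a rotation vector about the tool's x, y, z in units of 8 degrees (1.0 is 8 degrees). In form: [tx, ty, tz, wx, wy, wz, tx, ty, tz, wx, wy, wz, ...]. A call has 1 to 10 rows; each row shifts and turns the commanded pose from where the row before left it, along the tool's axes as they then stand; what a row does not reach is not made up. A row lasts 1/10 s, in which the tool goes at most 50 mm and 8.59 degrees, less where a joint would pass 70% of its speed; a pose out of reach is approached as far as the arm can. A call is refused whole if a number of a shift passes 1 or a number of a turn 1, either way. A call with a gripper value outside its range is refused whole. "fingers" is the opening, from 0 (shut) to 1 (fully open), set as the call begins (left out, the last holds). The fingers move at their own pace and stop on an object; the grip force is fixed at half the most. Time passes only in rows, so rows that do not move let the fingers close. It gives the time, the measured TCP pose, the force, the opening and the grip force at its end, in the units of the state.
- ctrl.state(): the state, without advancing time (a new reading comes with each control period).
- ctrl.grab_frame(name): name is "scene" or "top"; returns a dict with "pixels" (384x512x3 uint8, red, green, blue), "fx", "fy", "cx", "cy" (pixels), "origin" and "rotation" of the camera in the world. Camera axes: x right, y up, looking along -z (the intrinsics and any distortion apply to the point x, -y, -z); pixel columns grow to the right and rows downward; lengths in mm; the calibration is good to about 2 mm. A picture is of the moment at which its call begins. There is no depth.
- ctrl.close_job(): hands the job in; it is judged then, once.
The state is a dict: "clock": time; "qpos": joint angles; "qvel": joint speeds; "effort": joint torques, N m; "tool_pos": TCP position; "tool_rot": TCP orientation; "contact_force": force on the tool from outside, world axes, zero at the start; "ft_torque": the same for the moment, N m; "opening": finger opening in mm; "gripper_force": force on a finger pad.
Only numpy, scipy, OpenCV 4.12 (cv2) and the standard library are available. Lean on these libraries where they do the work, as an engineer would, in place of code of your own. Each camera call takes 0.05 s, during which the arm holds its last target. There are 200 camera calls.

## Task

The spice tin lies under the wire guard at the back of the hinged tray. Push the tray's red tab gently down until the tray bears on the stop underneath and keep it there until the tin has slid to the front end; then ease the sprung tray back up to level without letting it snap back, take the tin out and set it down upright on the empty cork place of the turntable. Leave the bottles, the cup and the funnel where they are.

Things in the scene. Friction and masses are not known exactly. Their poses are not given: they have to be found in the camera images.
- stand: Fixed wooden stand of the tray: base plate 220 x 116 x 12 mm and two cheeks at the hinge, 36 mm long in x, 108 mm over their outsides, 120 mm high, with the hinge pins at 105 mm. Origin: centre of the underside, straight below the hinge. x points to the back of the tray (away from the red tab), y along the hinge, z up.
- guard_mid (a point): Middle of the fixed steel wire guard over the rear half of the tray: top wires 210 mm above the ledge, from 15 to 135 mm behind the hinge and 50 mm to either side; open at the front. Axes as the stand's.
- stop_foot (a point): Foot, on the base plate, of the upright stop screw with a rubber tip under the tray, 90 mm in front of the hinge. It is screwed to a different height each time, which is not measured: the tray meets it at some tilt between 0.35 and 0.48 rad (a drop of 47 to 66 mm at the push_tab point), to be felt. The stop is hard: past it the force climbs by about 5 N per mm.
- tray: Aluminium tray on the stand's hinge. Origin: on the hinge axis at mid width, underside of the 6 mm bed; x to the back, y along the hinge, z up. Level at rest; tilts front end down. Bed 230 x 82 mm; end walls 4 mm thick, to 26 mm above the origin; side rims 4 mm thick, to 14 mm; inside 222 x 74 mm. It is thin: more than 22 N on it from the robot, or turning faster than 2.5 rad/s, is too rough.
- push_tab (a point): Where to push: centre of the upper face of the flat red tab (60 mm wide, 48 mm long, 6 mm thick, in front of the tray's front wall), 140 mm in front of the hinge, 23 mm from the tab's free end. Axes as the tray's. A return spring holds the tray up at level: about 2 to 4 N down here starts it, 3 to 6 N holds it just above the stop; let go, it snaps back hard.
- bed_front (a point): Point on the bed's upper face where the middle of the tin's foot lies once it has slid fully forward, 83 mm in front of the hinge, against the front wall. Axes as the tray's. The bed is smooth: the tin starts to slide at a tilt of 0.21 to 0.34 rad and stays put when the tray is level.
- tin: Round closed spice tin, blue and yellow with steel lid, diameter 56 mm, height 36 mm, mass 0.08 to 0.17 kg. Origin: centre of the underside; z up through the lid. It stands on the tray bed behind the hinge; slid fully to the front wall its centre is at x = -83 mm in the tray's frame.
- turntable_base: Fixed steel foot (diameter 120 mm) and pivot of the spice turntable. Origin: centre of the underside. The wooden disc on it, diameter 200 mm, top face 60 mm high, turns freely with slight friction and carries two small fixed jars (red, green; diameter 41 mm, top 104 mm high) and one empty cork place, 120 degrees apart on a 60 mm radius; pivot stub 20 mm high in the middle.
- cork_place (a point): Centre of the upper face of the empty round cork place (diameter 62 mm, face 63 mm above the ledge) on the turntable disc, 60 mm from the pivot; x points to the pivot.
- bottle_a: Empty green glass bottle, diameter 72 mm, height 268 mm, standing at one side. Origin: centre of the underside.
- bottle_b: A second green glass bottle like it, at the other side.
- cup: Grey plastic measuring cup, rim diameter 90 mm, height 80 mm, handle to its +y (reaches 73 mm). Origin: centre of the underside.
- funnel: Aluminium funnel standing mouth down, diameter 120 mm, height 120 mm. Origin: centre of the mouth, on the ledge.
There are look-alikes about, which are no part of the job. Leave any pink or turquoise look-alike of the tin alone. What is shaped like the turntable_base but pink is not meant.

How it is judged (in metres and radians):
On the way, in this order (a step that is already met when the one before it is completed fails the run):
1. the tray is held down bearing on its stop (more than 1.5 N on it) while the tin lies at the front end (contact force between tray and stand above 1.5 N and contact force between the fingers and tray above 1 N and x of tin in the frame of tray below -0.068 m), for 0.3 s.
2. the tray is back level with the tin still at the front end (angle between tray's own z axis and vertical below 0.03 rad and x of tin in the frame of tray below -0.068 m), for 0.1 s.
At the end, for the whole second after the job is handed in: The tin stands upright (within 0.08 rad) and at rest on the cork place, its centre within 12 mm of the place's centre and its foot within 3 mm of the cork's face, released, and the tray is level (within 0.03 rad) (horizontal distance between tin and cork_place below 0.012 m and z of tin in the frame of cork_place between -0.003 and 0.003 m and angle between tin's own z axis and vertical below 0.08 rad and linear speed of tin below 0.02 m/s and angle between tray's own z axis and vertical below 0.03 rad); the robot touches nothing.
It fails at once if the robot presses on the tray with more than 22 N (contact force between any of the fingers, the arm and tray above 22 N).
It fails at once if the tray turns faster than 2.5 rad/s (snaps back or is struck) (angular speed of tray above 2.5 rad/s).
It fails at once if the tin is dropped onto the turntable (faster than 0.4 m/s within 25 mm above the cork place) (linear speed of tin above 0.4 m/s and horizontal distance between tin and cork_place below 0.04 m and z of tin in the frame of cork_place below 0.025 m).
It fails at once if a bottle, the cup or the funnel is moved more than 20 mm (distance of any of bottle_a, bottle_b, cup, funnel from where it was at the start of the episode above 0.02 m).
It also fails if it takes over 66 s, if anything falls off the work surface, if the arm or the gripper's body presses on something with over 40 N, if the wrist force passes 120 N, or if a joint passes its speed limit or range.

## Working session

There is one attempt and no reset: what is moved stays moved. The work goes in short steps, Python scripts to look and compute and a tool call to move; the robot and the scene stay as the last step left them, time stands still between calls to the robot, and variables do not carry over. Pictures are saved under pics/ and viewed, at most 10 in all, crops included, and the job is handed in when it is done.

Besides the shell and the picture viewer there is one more tool, called after "Request:" as name(argument=value, ...), one argument or row to a line, values as JSON. carry_out: Moves the arm, as the interface text tells. Its arguments: {"type":"object","properties":{"series":{"type":"array"},"fingers":{"type":"number"}},"required":["series"]}

```bash
mkdir -p pics
cat > h.py <<'E'
import numpy as np, cv2
from plant import ctrl
from scipy.spatial.transform import Rotation as R
def grab(n,save=None):
    f=ctrl.grab_frame(n); f['origin']=np.array(f['origin']);f['rotation']=np.array(f['rotation'])
    if save: cv2.imwrite('pics/'+save,f['pixels'][:,:,::-1])
    return f
def ray(f,u,v):
    d=f['rotation']@np.array([(u-f['cx'])/f['fx'],-(v-f['cy'])/f['fy'],-1.]); return d/np.linalg.norm(d)
def onz(f,u,v,z):
    d=ray(f,u,v); return f['origin']+d*(z-f['origin'][2])/d[2]
def proj(f,p):
    c=f['rotation'].T@(np.array(p,float)-f['origin']); return np.array([f['cx']+f['fx']*c[0]/-c[2], f['cy']-f['fy']*c[1]/-c[2]])
def tri(f1,p1,f2,p2):
    d1,d2=ray(f1,*p1),ray(f2,*p2); A=np.stack([d1,-d2],1); s=np.linalg.lstsq(A,f2['origin']-f1['origin'],rcond=None)[0]
    a=f1['origin']+s[0]*d1;b=f2['origin']+s[1]*d2; return (a+b)/2,np.linalg.norm(a-b)
def tool(dw):
    "world vector mm -> tool axes in units of 40mm"
    return R.from_quat(ctrl.state()['tool_rot']).inv().apply(dw)/40
E
python3 - <<'E'
from h import *
for n in('scene','top'):
    f=grab(n,n+'0.png'); print({k:v for k,v in f.items() if k!='pixels'})
s=ctrl.state(); print(s); print(R.from_quat(s['tool_rot']).as_matrix().round(2))
E
```

```text
{'fx': 475.7206197229277, 'fy': 475.7206197229277, 'cx': 247.9155537798805, 'cy': 197.57417787267815, 'origin': array([1101.47816409,  570.64168386, 1418.77626539]), 'rotation': array([0.0914145 , 0.24878139, 0.91096444, 0.31606169])}
{'fx': 407.91215218756474, 'fy': 407.91215218756474, 'cx': 250.49197426633657, 'cy': 182.58502096924255, 'origin': array([ 337.3227166 ,  -13.8257968 , 1410.92661077]), 'rotation': array([ 0.07777881, -0.07194475, -0.66262672,  0.74141773])}
{'clock': 0.1, 'qpos': array([ 1.13719293e+00,  4.86479476e-02,  9.77289625e-02,  1.62202381e+00,
       -7.31261587e-06,  1.44297564e+00]), 'qvel': array([ 0.00094493, -0.00241711,  0.00205371,  0.00124216, -0.00069125,
        0.00055868]), 'effort': array([ 2.21745824e-03, -3.39851439e+01,  3.20936179e+01,  1.58013770e-02,
       -2.35539610e-04,  9.76735407e-06]), 'tool_pos': array([157.84114797, 500.14337187, 244.23634757]), 'tool_rot': array([ 1.52296298e-01,  9.88334299e-01, -1.03223794e-03, -2.93815169e-04]), 'contact_force': array([-0.50004631,  0.83717813, -0.48237007]), 'ft_torque': array([ 0.02346297, -0.00853453, -0.04505129]), 'gripper_force': 0.0, 'opening': 85.72976930913404}
[[-0.95  0.3  -0.  ]
 [ 0.3   0.95 -0.  ]
 [ 0.   -0.   -1.  ]]
```

```bash
sed -i "s/f\['rotation'\]=np.array(f\['rotation'\])/f['rotation']=R.from_quat(f['rotation']).as_matrix()/" h.py
python3 - <<'E'
import cv2
for n in('scene','top'):
    i=cv2.imread(f'pics/{n}0.png'); cv2.imwrite(f'pics/{n}0b.png',cv2.resize(i,(768,576),interpolation=cv2.INTER_CUBIC))
E
```

```text
(no output)
```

View pics/scene0b.png

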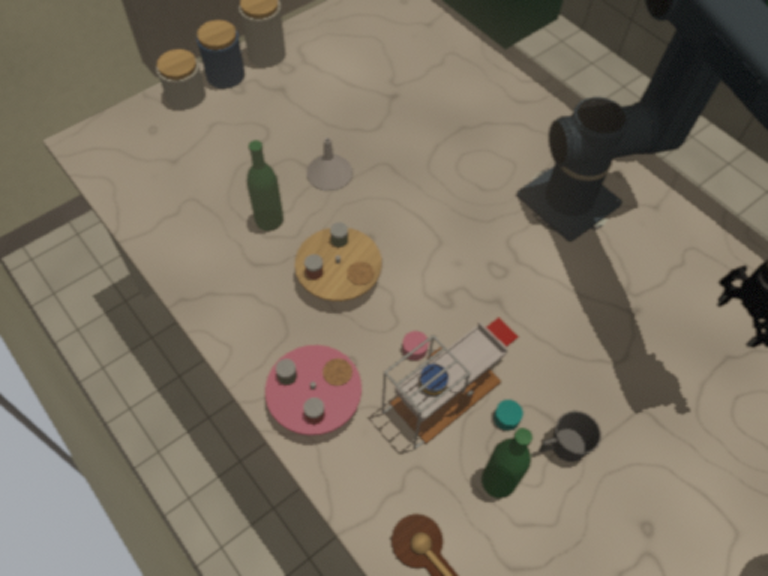

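View pics/top0b.png

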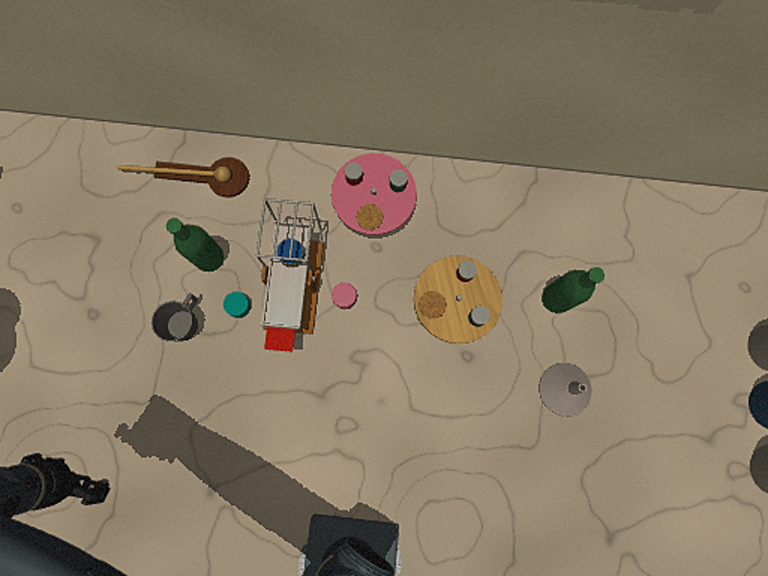

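The scene view (768 px scale) shows:
- the blue tin at (433,378) in the guard
- the red tab at (501,331)
- the wooden turntable at (338,263) with its cork at (361,272)

In the top view these are the tin (291,250), tab (281,340), wooden disc (459,299) and cork (432,304). The look-alikes are the pink tin (345,295), the turquoise tin (237,304) and the pink turntable (374,194). The wooden turntable and the blue tin under the guard fit the description.

```bash
cat >> h.py <<'E'
def blob(f,lo,hi,win,k=0):
    u0,v0,u1,v1=win; h=cv2.cvtColor(f['pixels'],cv2.COLOR_RGB2HSV); m=cv2.inRange(h,lo,hi); w=np.zeros_like(m); w[v0:v1,u0:u1]=m[v0:v1,u0:u1]
    if k: w=cv2.morphologyEx(w,cv2.MORPH_CLOSE,np.ones((k,k)))
    c=max(cv2.findContours(w,cv2.RETR_EXTERNAL,cv2.CHAIN_APPROX_NONE)[0],key=cv2.contourArea)
    M=cv2.moments(c); return np.array([M['m10']/M['m00'],M['m01']/M['m00']]),c
E
python3 - <<'E'
from h import *
s,t=grab('scene'),grab('top')
RED=((0,170,90),(8,255,255)); BLU=((100,120,40),(120,255,255))
a,ca=blob(s,*RED,(300,190,360,250)); b,cb=blob(t,*RED,(165,210,210,240))
P,e=tri(s,a,t,b); print('tab',a,b,P.round(1),e.round(1),cv2.contourArea(ca),cv2.contourArea(cb))
for f,c in((s,ca),(t,cb)):
    r=cv2.minAreaRect(c); print([onz(f,*p,P[2]).round(0)[:2] for p in cv2.boxPoints(r)])
a,_=blob(s,*BLU,(270,235,305,270),5); b,_=blob(t,*BLU,(180,150,210,180),5)
print('tin',a,b,*tri(s,a,t,b))
# cork / disc colours
for f,p,n in((s,(241,181),'s'),(t,(288,203),'t'),(s,(215,185),'s disc'),(t,(310,215),'t disc')):
    print(n,cv2.cvtColor(f['pixels'],cv2.COLOR_RGB2HSV)[p[1]-2:p[1]+3,p[0]-2:p[0]+3].reshape(-1,3).mean(0))
S=cv2.resize(s['pixels'][135:215,185:265],(400,400),interpolation=cv2.INTER_CUBIC); T=cv2.resize(t['pixels'][160:240,270:350],(400,400),interpolation=cv2.INTER_CUBIC)
cv2.imwrite('pics/tt.png',np.hstack([S,T])[:,:,::-1])
E
```

```text
tab [334.51639344 220.9931694 ] [185.99595142 225.67408907] [452.4 201.8 115.2] 3.0 122.0 247.0
[array([465., 179.]), array([438., 175.]), array([438., 227.]), array([465., 230.])]
[array([429., 230.]), array([476., 233.]), array([478., 172.]), array([431., 169.])]Traceback (most recent call last):
  File "<stdin>", line 8, in <module>
  File "h.py", line 23, in blob
    c=max(cv2.findContours(w,cv2.RETR_EXTERNAL,cv2.CHAIN_APPROX_NONE)[0],key=cv2.contourArea)
ValueError: max() iterable argument is empty
```

Run:
```python
from h import *
s,t=grab('scene'),grab('top')
H=lambda f,u,v:cv2.cvtColor(f['pixels'],cv2.COLOR_RGB2HSV)[v-1:v+2,u-1:u+2].reshape(-1,3).mean(0).round(0)
for f,p,n in((s,(241,181),'s cork'),(t,(288,203),'t cork'),(s,(220,165),'s disc'),(t,(310,215),'t disc'),(s,(289,252),'s tin'),(t,(194,167),'t tin'),(s,(334,221),'s tab'),(s,(320,232),'s bed'),(t,(190,195),'t bed')): print(n,H(f,*p))
h=cv2.cvtColor(s['pixels'],cv2.COLOR_RGB2HSV)[210:232:2,322:348:2]; print(h[:,:,0]);print(h[:,:,1])
S=cv2.resize(s['pixels'][130:280,185:350],(400,364),interpolation=cv2.INTER_CUBIC); T=cv2.resize(t['pixels'][130:240,165:345],(400,244),interpolation=cv2.INTER_CUBIC)
cv2.imwrite('pics/tt.png',np.vstack([S,T])[:,:,::-1])
S=cv2.resize(s['pixels'][190:300,240:360],(390,358),interpolation=cv2.INTER_CUBIC); T=cv2.resize(t['pixels'][125:240,160:230],(218,358),interpolation=cv2.INTER_CUBIC)
S2=cv2.resize(s['pixels'][150:205,190:260],(390,306-66),interpolation=cv2.INTER_CUBIC); 
c=np.zeros((600,800,3),np.uint8); c[:358,:390]=S; c[:358,400:618]=T; c[360:600,:390]=S2; T2=cv2.resize(t['pixels'][165:233,272:340],(240,240),interpolation=cv2.INTER_CUBIC); c[360:600,400:640]=T2
cv2.imwrite('pics/tt.png',c[:,:,::-1])
```

```text
s cork [ 16. 128. 130.]
t cork [ 16. 157. 128.]
s disc [ 18. 119. 146.]
t disc [ 18. 144. 174.]
s tin [ 76.  20. 108.]
t tin [ 58.  93. 121.]
s tab [  2. 186. 141.]
s bed [ 16.  37. 161.]
t bed [ 22.  32. 170.]
[[17 18 18 18 18 16 17 18 18 17 17 18 18]
 [18 18 18 17 10  5 11 18 18 17 18 19 17]
 [18 18 15  7  3  3  4 11 18 18 17 17 17]
 [18 14  6  2  2  2  2  4 11 17 18 18 18]
 [13  6  3  3  2  3  2  3  3 11 18 17 18]
 [15 11  5  2  2  2  2  3  3  3 11 18 19]
 [16 15 11  5  3  2  2  2  2  3  4 11 18]
 [16 17 15 11  4  2  2  2  3  2  2  4 14]
 [16 16 15 14 11  5  3  2  2  2  3 11 17]
 [15 16 16 15 16 13  7  3  3  5 13 18 18]
 [14 17 16 15 14 16 14  7  7 15 18 18 18]]
[[ 54  52  54  53  54  61  55  54  53  54  51  53  53]
 [ 54  53  52  55  86 142  79  54  53  54  53  53  51]
 [ 52  52  62 109 167 183 156  80  56  55  54  54  52]
 [ 49  66 123 177 183 184 186 158  78  54  53  53  52]
 [ 48  98 174 184 184 183 184 184 155  79  55  51  53]
 [ 46  57 107 175 186 184 183 184 189 156  76  53  53]
 [ 46  47  58 110 181 186 186 184 186 188 160  84  53]
 [ 39  44  47  61 111 175 183 183 190 191 191 153  65]
 [ 37  39  44  50  62 102 172 189 188 186 159  77  55]
 [ 38  38  37  43  46  50  88 171 184 142  70  55  53]
 [ 39  36  38  40  46  46  51  87 110  61  53  51  51]]
```

View pics/tt.png

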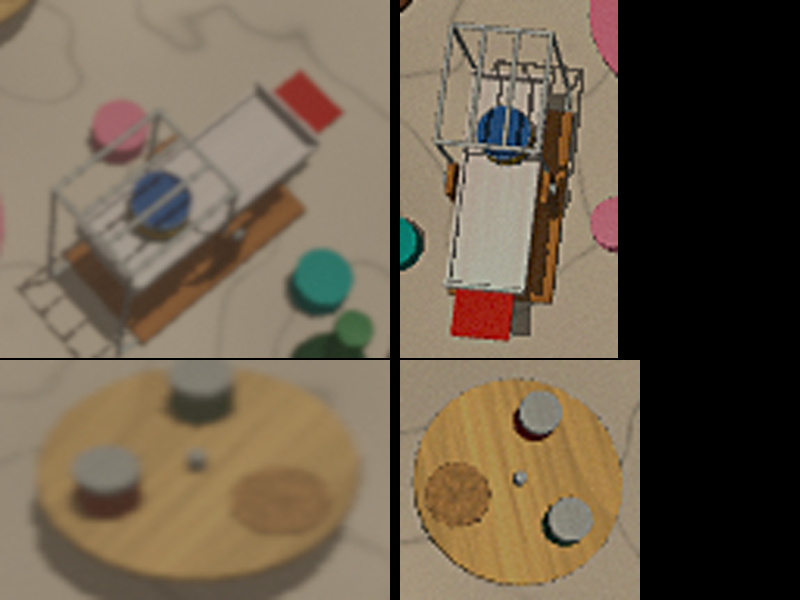

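The crop confirms the targets: the blue tin inside the wire guard, the red tab at the front, and the empty cork on the wooden disc, at about scene (241,182) and top (288,203) in raw pixels.

Run:
```python
from h import *
s,t=grab('scene'),grab('top')
RED=((0,120,60),(9,255,255))
a,ca=blob(s,*RED,(315,200,360,240)); b,cb=blob(t,*RED,(165,210,210,240))
P,e=tri(s,a,t,b); print('tab',a,b,P.round(1),e.round(1))
for f,c in((s,ca),(t,cb)):
    g=cv2.minAreaRect(np.array([onz(f,*p[0],P[2])[:2] for p in c],np.float32)); print(g)
a,ca=blob(s,(14,110,100),(18,190,138),(225,170,256,194),3); b,cb=blob(t,(12,120,90),(17,200,150),(274,190,304,216),3)
C,e=tri(s,a,t,b); print('cork',a,b,C.round(1),e.round(1),cv2.contourArea(ca),cv2.contourArea(cb))
for f,c in((s,ca),(t,cb)): print(cv2.minAreaRect(np.array([onz(f,*p[0],63)[:2] for p in c],np.float32)), onz(f,*(a if f is s else b),63))
a,ca=blob(s,(15,90,100),(20,200,200),(190,145,262,205),9); b,cb=blob(t,(12,100,90),(20,220,220),(270,165,340,233),9)
print('disc',tri(s,a,t,b), [cv2.minEnclosingCircle(np.array([onz(f,*p[0],60)[:2] for p in c],np.float32)) for f,c in((s,ca),(t,cb))])
BLU=((98,110,20),(125,255,255))
a,ca=blob(s,*BLU,(270,235,305,270),7); b,cb=blob(t,*BLU,(180,150,210,180),7)
print('tin',a,b,*tri(s,a,t,b))
# bed outline in top: bright pixels
h=cv2.cvtColor(t['pixels'],cv2.COLOR_RGB2HSV); m=cv2.inRange(h,(0,0,150),(40,42,255)); 
b,cb=blob(t,(0,0,150),(40,42,255),(170,172,212,222),3); print('bed',[p.round(0) for p in cv2.boxPoints(cv2.minAreaRect(np.array([onz(t,*p[0],111)[:2] for p in cb],np.float32)))])
for n,w in(('bottle cap near',(100,140,160,185)),):
    b,c=blob(t,(60,80,20),(90,255,255),w); print(n,b)
```

```text
tab [334.44579534 220.85309017] [186.01791427 225.63403711] [452.5 201.5 115.9] 2.8
((450.6119689941406, 202.48971557617188), (34.01425552368164, 58.56721496582031), 0.3593685030937195)
((453.28472900390625, 200.29916381835938), (48.42418670654297, 60.913902282714844), 1.2576359510421753)
cork [240.79285714 182.87619048] [287.29317269 202.65662651] [ 572.4 -116.1   58.7] 1.4 210.0 249.0
((572.4942626953125, -113.00704956054688), (63.67552185058594, 67.01737976074219), 21.572330474853516) [ 573.74701915 -113.27543631   63.        ]
((572.46826171875, -113.59347534179688), (57.589073181152344, 70.35865783691406), 6.431604385375977) [ 572.1080548 -116.2828935   63.       ]
disc (array([ 594.08799229, -176.46119299,   42.24239164]), np.float64(0.22525543291491149)) [((594.9098510742188, -173.6116180419922), 100.92613983154297), ((592.5327758789062, -173.6735076904297), 99.7199935913086)]
tin [288.125 250.   ] [192.7010582  166.99294533] [639.56983934 199.39940979 147.58578604] 4.14648292119195
bed [array([480., 244.], dtype=float32), array([482., 163.], dtype=float32), array([625., 165.], dtype=float32), array([623., 247.], dtype=float32)]
bottle cap near [130.23291389 163.67110782]
```

Request:
carry_out(
  series=[-0.93, -0.49, 0.18, 0, 0, 0, -0.93, -0.49, 0.18, 0, 0, 0, -0.93, -0.49, 0.18, 0, 0, 0, -0.93, -0.49, 0.18, 0, 0, 0, -0.93, -0.49, 0.18, 0, 0, 0, -0.93, -0.49, 0.18, 0, 0, 0, -0.93, -0.49, 0.18, 0, 0, 0, -0.93, -0.49, 0.18, 0, 0, -0.8, -0.93, -0.4, 0.18, 0, 0, -0.8, -0.93, -0.3, 0.18, 0, 0, -0.75],
  fingers=0,
)

```text
clock: 1.4
tool_pos: [465.2, 221.9, 173.4]
tool_rot: [-0.013, 1.0, 0.0, 0.0]
contact_force: [-0.4, 1.4, 0.2]
opening: -0.4
gripper_force: 0.0
```

Run:
```python
from h import *
s=ctrl.state(); print(s['clock'],s['tool_pos'],s['contact_force'],s['opening'],ctrl.tip_extent); print(R.from_quat(s['tool_rot']).as_matrix().round(3))
print('to tab', tool(np.array([453,202,165])-s['tool_pos']))
```

```text
1.4 [465.21097689 221.86278876 173.43205876] [-0.44872543  1.40725845  0.16620829] -0.41034997209479435 14.0
[[-1.    -0.025  0.001]
 [-0.025  1.     0.   ]
 [-0.001  0.    -1.   ]]
to tab [ 0.31790163 -0.48866519  0.21060888]
```

Request:
carry_out(
  series=[0.16, -0.24, 0.2, 0, 0, 0, 0.16, -0.25, 0.2, 0, 0, 0, 0, 0, 0.2, 0, 0, 0, 0, 0, 0.15, 0, 0, 0, 0, 0, 0.1, 0, 0, 0, 0, 0, 0, 0, 0, 0],
)

```text
clock: 2.0
tool_pos: [451.4, 204.2, 138.8]
tool_rot: [-0.012, 1.0, -0.0, -0.0]
contact_force: [0.1, -0.3, -0.2]
opening: 0.2
gripper_force: 0.0
```

Run:
```python
from h import *
s=grab('scene');t=grab('top')
S=cv2.resize(s['pixels'][190:270,270:370],(400,320),interpolation=cv2.INTER_CUBIC); T=cv2.resize(t['pixels'][140:240,150:230],(320,400),interpolation=cv2.INTER_CUBIC)
c=np.zeros((400,720,3),np.uint8); c[:320,:400]=S;c[:,400:]=T
cv2.imwrite('pics/a.png',c[:,:,::-1]); q=ctrl.state(); print(q['tool_pos'],q['contact_force'])
```

```text
[451.89007794 204.24580682 139.60009314] [-0.1790218  -0.34724196 -0.5715845 ]
```

View pics/a.png

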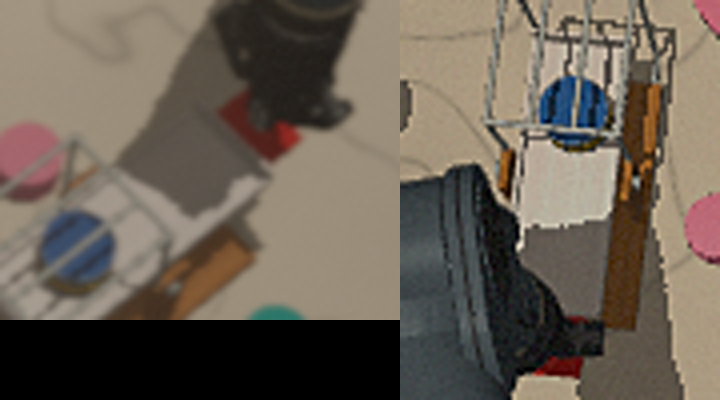

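The crops show the closed fingers over the tab and the tin still under the guard. Pushing down.

Request:
carry_out(
  series=[0, 0, 0.1, 0, 0, 0, 0, 0, 0.1, 0, 0, 0, 0, 0, 0.1, 0, 0, 0, -0.01, 0, 0.1, 0, 0, 0, -0.01, 0, 0.1, 0, 0, 0, -0.01, 0, 0.1, 0, 0, 0, -0.01, 0, 0.1, 0, 0, 0, -0.01, 0, 0.1, 0, 0, 0, -0.01, 0, 0.1, 0, 0, 0, -0.01, 0, 0.1, 0, 0, 0],
)

```text
clock: 3.1
tool_pos: [454.4, 203.8, 98.9]
tool_rot: [-0.011, 1.0, 0.0, -0.0]
contact_force: [-3.3, 0.7, 3.9]
opening: 0.1
gripper_force: 1.9
```

Request:
carry_out(
  series=[-0.01, 0, 0.05, 0, 0, 0, -0.01, 0, 0.05, 0, 0, 0, -0.01, 0, 0.05, 0, 0, 0, -0.01, 0, 0.05, 0, 0, 0, -0.01, 0, 0.05, 0, 0, 0, -0.01, 0, 0.05, 0, 0, 0],
)

```text
clock: 3.7
tool_pos: [456.8, 203.9, 87.1]
tool_rot: [-0.011, 1.0, 0.0, -0.0]
contact_force: [-3.7, 0.9, 2.5]
opening: -0.4
gripper_force: 2.1
```

Request:
carry_out(
  series=[-0.01, 0, 0.025, 0, 0, 0, -0.01, 0, 0.025, 0, 0, 0, 0, 0, 0.025, 0, 0, 0],
)

```text
clock: 4.0
tool_pos: [458.0, 203.8, 84.3]
tool_rot: [-0.011, 1.0, -0.0, 0.0]
contact_force: [-3.4, -0.0, 2.5]
opening: -0.2
gripper_force: 2.0
```

Request:
carry_out(
  series=[0, 0, 0.02, 0, 0, 0, 0, 0, 0.02, 0, 0, 0, 0, 0, 0.02, 0, 0, 0],
)

```text
clock: 4.3
tool_pos: [458.5, 203.9, 82.2]
tool_rot: [-0.011, 1.0, -0.0, 0.001]
contact_force: [-1.6, -0.5, 2.1]
opening: 0.5
gripper_force: 1.5
```

Request:
carry_out(
  series=[0, 0, 0.02, 0, 0, 0, 0, 0, 0.02, 0, 0, 0, 0, 0, 0.02, 0, 0, 0],
)

```text
clock: 4.6
tool_pos: [459.0, 203.9, 80.1]
tool_rot: [-0.011, 1.0, 0.0, 0.001]
contact_force: [1.3, -0.2, 2.8]
opening: -0.0
gripper_force: 1.5
```

Request:
carry_out(
  series=[0, 0, 0.02, 0, 0, 0, 0, 0, 0.02, 0, 0, 0, 0, 0, 0.02, 0, 0, 0],
)

```text
clock: 4.9
tool_pos: [458.4, 204.0, 77.5]
tool_rot: [-0.011, 1.0, 0.0, 0.001]
contact_force: [1.0, -0.6, 2.8]
opening: 0.0
gripper_force: 1.5
```

Request:
carry_out(
  series=[0, 0, 0.02, 0, 0, 0, 0, 0, 0.02, 0, 0, 0, 0, 0, 0.02, 0, 0, 0],
)

```text
clock: 5.2
tool_pos: [458.2, 204.0, 75.4]
tool_rot: [-0.011, 1.0, 0.0, 0.001]
contact_force: [0.9, -1.7, 8.7]
opening: -0.1
gripper_force: 3.9
```

Request:
carry_out(
  series=[0, 0, 0, 0, 0, 0, 0, 0, 0, 0, 0, 0, 0, 0, 0, 0, 0, 0, 0, 0, 0, 0, 0, 0, 0, 0, 0, 0, 0, 0],
)

```text
clock: 5.7
tool_pos: [458.2, 204.0, 75.5]
tool_rot: [-0.011, 1.0, 0.0, 0.001]
contact_force: [0.2, 0.3, 6.6]
opening: -0.3
gripper_force: 3.0
```

Run:
```python
from h import *
s=grab('scene');t=grab('top')
S=cv2.resize(s['pixels'][190:290,260:360],(400,400),interpolation=cv2.INTER_CUBIC); T=cv2.resize(t['pixels'][140:240,150:230],(320,400),interpolation=cv2.INTER_CUBIC)
c=np.zeros((400,720,3),np.uint8); c[:,:400]=S;c[:,400:]=T
cv2.imwrite('pics/b.png',c[:,:,::-1]); q=ctrl.state(); print(q['tool_pos'],q['contact_force'])
```

```text
[458.17637938 203.97613055  75.51444757] [ 0.08998719 -1.866216    5.96039219]
```

View pics/b.png

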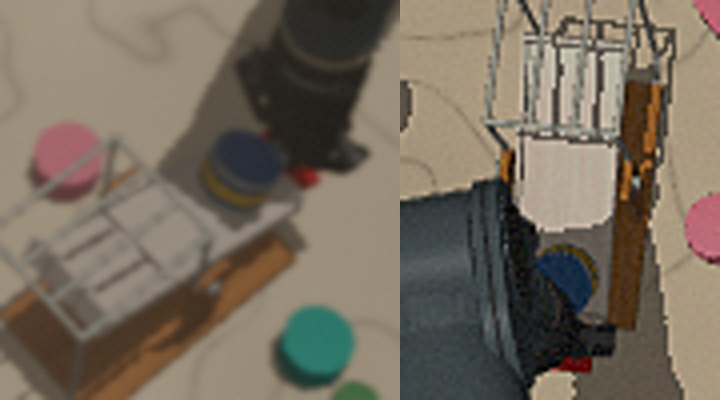

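The tin has slid to the front wall, at (242,165) in the crop's left half. I'll press a touch more and hold to make the step certain.

Request:
carry_out(
  series=[0, 0, 0.015, 0, 0, 0, 0, 0, 0, 0, 0, 0, 0, 0, 0, 0, 0, 0, 0, 0, 0, 0, 0, 0, 0, 0, 0, 0, 0, 0, 0, 0, 0, 0, 0, 0],
)

```text
clock: 6.4
tool_pos: [458.2, 204.0, 75.4]
tool_rot: [-0.011, 1.0, 0.0, 0.001]
contact_force: [-0.8, 0.3, 8.9]
opening: -0.0
gripper_force: 3.9
```

Request:
carry_out(
  series=[0, 0, -0.03, 0, 0, 0, 0, 0, -0.06, 0, 0, 0, 0, 0, -0.08, 0, 0, 0, 0, 0, -0.08, 0, 0, 0, 0.01, 0, -0.08, 0, 0, 0, 0.01, 0, -0.08, 0, 0, 0, 0.01, 0, -0.08, 0, 0, 0, 0.01, 0, -0.08, 0, 0, 0, 0.01, 0, -0.08, 0, 0, 0, 0.01, 0, -0.08, 0, 0, 0],
)

```text
clock: 7.4
tool_pos: [455.5, 203.7, 103.7]
tool_rot: [-0.011, 1.0, -0.0, 0.0]
contact_force: [-2.2, 0.5, 1.5]
opening: -0.1
gripper_force: 1.1
```

Request:
carry_out(
  series=[0.01, 0, -0.08, 0, 0, 0, 0.01, 0, -0.08, 0, 0, 0, 0, 0, -0.06, 0, 0, 0, 0, 0, -0.06, 0, 0, 0, 0, 0, -0.05, 0, 0, 0, 0, 0, -0.05, 0, 0, 0, 0, 0, -0.05, 0, 0, 0, 0, 0, -0.05, 0, 0, 0, 0, 0, -0.05, 0, 0, 0, 0, 0, -0.05, 0, 0, 0],
)

```text
clock: 8.4
tool_pos: [454.8, 203.9, 126.6]
tool_rot: [-0.011, 1.0, 0.0, 0.0]
contact_force: [0.4, -0.4, -1.2]
opening: -0.1
gripper_force: 0.0
```

Request:
carry_out(
  series=[0, 0, -0.1, 0, 0, 0, 0, 0, -0.3, 0, 0, 0, 0, 0, -0.6, 0, 0, 0, 0.5, 0, -0.6, 0, 0, 0, 0.8, 0, -0.3, 0, 0, 0, 0.8, 0, 0, 0, 0, 0, 0.8, 0, 0, 0, 0, 0, 0, 0, 0, 0, 0, 0],
  fingers=1,
)

```text
clock: 9.2
tool_pos: [335.8, 201.3, 203.7]
tool_rot: [-0.012, 1.0, 0.0, -0.0]
contact_force: [-1.0, 0.7, -0.4]
opening: 85.2
gripper_force: 0.0
```

Run:
```python
from h import *
s=grab('scene');t=grab('top')
S=cv2.resize(s['pixels'][190:290,260:360],(400,400),interpolation=cv2.INTER_CUBIC); T=cv2.resize(t['pixels'][140:240,150:230],(320,400),interpolation=cv2.INTER_CUBIC)
c=np.zeros((400,720,3),np.uint8); c[:,:400]=S;c[:,400:]=T
cv2.imwrite('pics/c.png',c[:,:,::-1]); q=ctrl.state(); print(q['tool_pos'],q['contact_force'],q['opening'])
H=cv2.cvtColor(s['pixels'],cv2.COLOR_RGB2HSV)
BLU=((98,110,20),(125,255,255))
try:
  a,ca=blob(s,*BLU,(295,205,340,255),3); b,cb=blob(t,*BLU,(170,185,215,225),3)
  print('tin',a,b,*tri(s,a,t,b))
  for f,c in((s,ca),(t,cb)): print(cv2.minEnclosingCircle(np.array([onz(f,*p[0],147)[:2] for p in c],np.float32)))
except Exception as e: print(e)
```

```text
[338.86590077 201.4918411  203.51454138] [-0.35638397 -0.17744394 -0.25830809] 85.05369861833096
tin [321.18696187 226.02706027] [187.70942201 206.88202692] [509.58908783 198.84490737 144.577328  ] 0.1014791435108121
((510.03118896484375, 199.28433227539062), 22.503467559814453)
((509.6126403808594, 198.64048767089844), 27.160642623901367)
```

View pics/c.png

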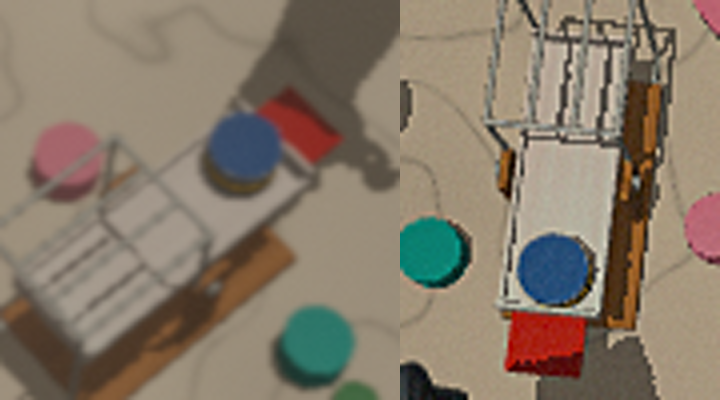

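The tray is level and the tin stands at the front wall, at (510,199) with its lid at about 145 mm. Next I'll move over it.

Request:
carry_out(
  series=[-0.85, -0.034, 0, 0, 0, 0, -0.85, -0.034, 0, 0, 0, 0, -0.85, -0.034, 0, 0, 0, 0, -0.85, -0.034, 0, 0, 0, 0, -0.85, -0.034, 0.2, 0, 0, 0, 0, 0, 0.2, 0, 0, 0, 0, 0, 0, 0, 0, 0],
)

```text
clock: 10.0
tool_pos: [508.8, 197.6, 184.0]
tool_rot: [-0.011, 1.0, -0.0, -0.002]
contact_force: [-1.3, 0.5, -0.3]
opening: 85.7
gripper_force: 0.0
```

Request:
carry_out(
  series=[-0.02, 0.03, 0.2, 0, 0, 0, 0, 0, 0.25, 0, 0, 0, 0, 0, 0.25, 0, 0, 0, 0, 0, 0.25, 0, 0, 0, 0, 0, 0.15, 0, 0, 0, 0, 0, 0.1, 0, 0, 0, 0, 0, 0.05, 0, 0, 0, 0, 0, 0, 0, 0, 0],
)

```text
clock: 10.8
tool_pos: [509.4, 199.4, 136.4]
tool_rot: [-0.011, 1.0, -0.0, -0.0]
contact_force: [0.2, -0.4, 0.8]
opening: 85.4
gripper_force: 0.0
```

Request:
carry_out(
  series=[0, 0, 0, 0, 0, 0, 0, 0, 0, 0, 0, 0, 0, 0, 0, 0, 0, 0, 0, 0, 0, 0, 0, 0, 0, 0, 0, 0, 0, 0, 0, 0, 0, 0, 0, 0, 0, 0, 0, 0, 0, 0, 0, 0, 0, 0, 0, 0],
  fingers=0.4,
)

```text
clock: 11.6
tool_pos: [509.8, 199.5, 136.9]
tool_rot: [-0.011, 1.0, 0.0, 0.0]
contact_force: [-0.5, -0.8, 4.0]
opening: 54.2
gripper_force: 62.4
```

Request:
carry_out(
  series=[0, 0, -0.05, 0, 0, 0, 0, 0, -0.1, 0, 0, 0, 0, 0, -0.2, 0, 0, 0, 0, 0, -0.4, 0, 0, 0, 0, 0, -0.5, 0, 0, 0, 0, 0, -0.5, 0, 0, 0, 0, 0, -0.3, 0, 0, 0, 0, 0, 0, 0, 0, 0],
  fingers=0.4,
)

```text
clock: 12.4
tool_pos: [510.1, 199.7, 220.7]
tool_rot: [-0.011, 1.0, 0.0, 0.001]
contact_force: [0.2, -0.6, -1.5]
opening: 54.2
gripper_force: 63.6
```

Run:
```python
from h import *
q=ctrl.state(); print(q['tool_pos'],q['contact_force'],q['opening'],q['gripper_force'],q['qpos'])
print(tool(np.array([573,-115.5,215])-q['tool_pos']))
# refine disc/cork by circle fit of disc edge in top + jar lids
t=grab('top'); s=grab('scene')
for f,w in((s,(225,170,256,194)),(t,(274,190,304,216))):
    u0,v0,u1,v1=w; g=cv2.cvtColor(f['pixels'],cv2.COLOR_RGB2HSV)[v0:v1,u0:u1,2]; print(g[::2,::2])
# jars: grey lids
for f,w in((s,(195,148,250,190)),(t,(290,165,335,225))):
    h=cv2.cvtColor(f['pixels'],cv2.COLOR_RGB2HSV); m=cv2.inRange(h,(0,0,70),(180,45,190)); M=np.zeros_like(m); u0,v0,u1,v1=w; M[v0:v1,u0:u1]=m[v0:v1,u0:u1]
    for c in cv2.findContours(M,cv2.RETR_EXTERNAL,cv2.CHAIN_APPROX_NONE)[0]:
        if cv2.contourArea(c)>40:
            x,r=cv2.minEnclosingCircle(np.array([onz(f,*p[0],104)[:2] for p in c],np.float32)); print('jar',x,r)
```

```text
[510.11005714 199.74862161 220.66598464] [ 0.19855343 -0.64068897 -1.53578087] 54.23618620833336 63.614269495010376 [2.50649760e-01 1.00008651e-01 1.05178051e-01 1.57315266e+00
 2.73492856e-04 2.28184326e-01]
[-1.39443394 -7.91467196  0.13823993]
[[149 161 168 160 163 168 169 167 163 165 164 161 159 159 159 159]
 [125 151 163 161 169 169 168 164 164 164 161 159 160 160 160 154]
 [ 94 141 159 167 169 166 158 154 152 153 158 159 161 161 154 152]
 [153 157 167 169 158 145 142 141 138 139 139 153 159 156 148 152]
 [158 164 169 162 143 139 138 141 141 140 138 142 153 152 145 153]
 [162 168 168 152 140 136 138 139 140 142 143 139 150 149 142 158]
 [167 168 165 155 138 139 138 135 131 137 142 138 140 147 145 160]
 [167 165 168 149 139 138 137 139 137 140 140 137 141 142 149 161]
 [165 168 167 154 140 138 137 141 142 141 138 136 145 133 157 161]
 [167 167 161 160 155 134 134 140 137 134 131 145 131 122 156 161]
 [168 163 160 163 161 152 147 147 148 144 148 137 104 127 150 157]
 [165 161 163 161 156 156 158 161 156 150 135 106 108 151 155 151]]
[[167 172 192 177 180 170 191 177 178 190 188 18
[... 321 characters left out ...]
189 178]
 [174 127 168 147 152 163 136 145 149 147 154 131 197 190 190]
 [174  86 174 160 146 150 132 143 150 152 139 153 195 190 193]
 [176  96 172 152 153 154 160 179 157 147 153 154 192 193 186]
 [174 178 179 170 133 144 169 151 154 150 171 189 189 185 188]
 [177 174 116 171 130 165 136 129 165 134  65 185 189 187 191]
 [178 175  66 171 165 181 141 177 188 186 192 186 183 188 187]
 [177 176 170 138 165 176 183 187 174 183 191 187 186 190 185]]
jar (653.4512939453125, -182.63760375976562) 18.173572540283203
jar (555.132080078125, -218.76992797851562) 22.154069900512695
jar (553.7090454101562, -220.2436065673828) 19.864652633666992
jar (650.2980346679688, -184.35595703125) 19.97136116027832
```

Request:
carry_out(
  series=[-0.14, -0.5, 0, 0, 0, 0, -0.14, -0.8, 0, 0, 0, 0, -0.14, -0.85, 0, 0, 0, 0, -0.14, -0.85, 0, 0, 0, 0, -0.14, -0.85, 0, 0, 0, 0, -0.14, -0.85, 0, 0, 0, 0, -0.14, -0.85, 0, 0, 0, 0, -0.14, -0.85, 0, 0, 0, 0, -0.15, -0.85, 0, 0, 0, 0, -0.15, -0.7, 0, 0, 0, 0],
)

```text
clock: 13.5
tool_pos: [572.5, -118.8, 216.4]
tool_rot: [-0.011, 1.0, 0.0, -0.002]
contact_force: [0.6, 0.8, -1.2]
opening: 54.3
gripper_force: 63.7
```

Request:
carry_out(
  series=[0, 0, 0, 0, 0, 1, 0, 0, 0, 0, 0, 1, 0, 0, 0, 0, 0, 1, 0, 0, 0, 0, 0, 1, 0, 0, 0, 0, 0, 1, 0, 0, 0, 0, 0, 1, 0, 0, 0, 0, 0, 1, 0, 0, 0, 0, 0, 1, 0, 0, 0, 0, 0, 1, 0, 0, 0, 0, 0, 0],
)

```text
clock: 14.5
tool_pos: [572.4, -116.9, 216.5]
tool_rot: [0.579, 0.816, -0.0, -0.002]
contact_force: [0.4, 0.5, -1.2]
opening: 54.3
gripper_force: 63.6
```

Run:
```python
from h import *
q=ctrl.state(); print(q['clock'],q['tool_pos'],q['contact_force'],q['opening'],q['gripper_force'],q['qpos'])
print(R.from_quat(q['tool_rot']).as_matrix().round(3),tool(np.array([574,-117,120])-q['tool_pos']))
s=grab('scene');t=grab('top')
S=cv2.resize(s['pixels'][100:220,170:290],(400,400),interpolation=cv2.INTER_CUBIC); T=cv2.resize(t['pixels'][140:260,230:350],(400,400),interpolation=cv2.INTER_CUBIC)
cv2.imwrite('pics/d.png',np.hstack([S,T])[:,:,::-1])
```

```text
14.5 [ 572.42034842 -116.87189189  216.50414278] [ 0.39163638  0.51039942 -1.15845374] 54.25155059954953 63.576929569244385 [-3.16233935e-01  2.02922481e-01  2.11792115e-01  1.58340274e+00
  1.33039661e-04  9.17867719e-01]
[[-0.33   0.944 -0.004]
 [ 0.944  0.33   0.001]
 [ 0.002 -0.003 -1.   ]] [-0.02180132  0.04318162  2.41244396]
```

View pics/d.png

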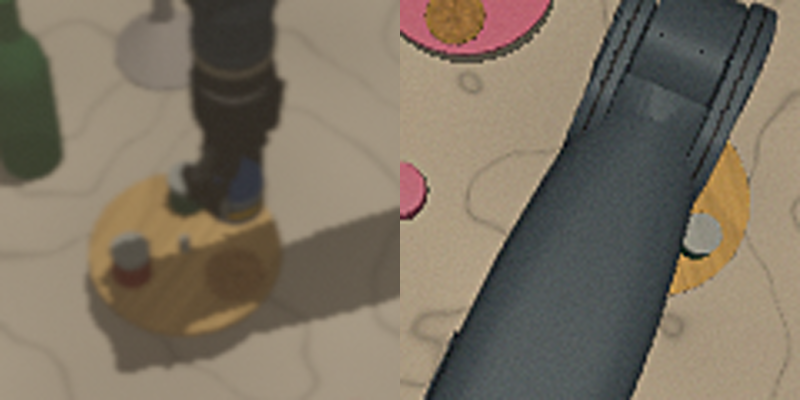

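The tin is in the fingers and the cork lies clear beneath it, at about (235,272) in the left crop. Lowering.

Request:
carry_out(
  series=[-0.02, 0.04, 0.4, 0, 0, 0, 0, 0, 0.5, 0, 0, 0, 0, 0, 0.5, 0, 0, 0, 0, 0, 0.5, 0, 0, 0, 0, 0, 0.4, 0, 0, 0, 0, 0, 0.3, 0, 0, 0, 0, 0, 0.2, 0, 0, 0, 0, 0, 0.1, 0, 0, 0, 0, 0, 0.05, 0, 0, 0, 0, 0, 0, 0, 0, 0],
)

```text
clock: 15.6
tool_pos: [575.5, -117.6, 101.0]
tool_rot: [0.579, 0.816, 0.0, 0.0]
contact_force: [-0.0, -0.1, -2.2]
opening: 54.2
gripper_force: 63.6
```

Request:
carry_out(
  series=[0, 0, 0.02, 0, 0, 0, 0, 0, 0.02, 0, 0, 0, 0, 0, 0.02, 0, 0, 0, 0, 0, 0.02, 0, 0, 0, 0, 0, 0, 0, 0, 0],
)

```text
clock: 16.1
tool_pos: [575.1, -117.4, 97.2]
tool_rot: [0.579, 0.816, -0.0, -0.0]
contact_force: [-0.0, -0.5, -1.8]
opening: 54.3
gripper_force: 63.6
```

Request:
carry_out(
  series=[0, 0, 0.03, 0, 0, 0, 0, 0, 0.03, 0, 0, 0, 0, 0, 0.03, 0, 0, 0, 0, 0, 0.03, 0, 0, 0, 0, 0, 0.02, 0, 0, 0, 0, 0, 0, 0, 0, 0],
)

```text
clock: 16.7
tool_pos: [575.0, -117.4, 91.5]
tool_rot: [0.579, 0.816, -0.0, -0.0]
contact_force: [0.2, 0.1, -1.4]
opening: 54.1
gripper_force: 63.6
```

Request:
carry_out(
  series=[0, 0, 0.02, 0, 0, 0, 0, 0, 0.02, 0, 0, 0, 0, 0, 0, 0, 0, 0],
)

```text
clock: 17.0
tool_pos: [575.1, -117.4, 90.0]
tool_rot: [0.579, 0.816, -0.0, -0.0]
contact_force: [0.5, 0.0, -2.0]
opening: 54.1
gripper_force: 63.6
```

Request:
carry_out(
  series=[0, 0, 0.02, 0, 0, 0, 0, 0, 0.02, 0, 0, 0, 0, 0, 0, 0, 0, 0],
)

```text
clock: 17.3
tool_pos: [575.4, -117.5, 89.6]
tool_rot: [0.579, 0.816, 0.0, 0.0]
contact_force: [-2.1, 1.0, 5.1]
opening: 54.5
gripper_force: 64.2
```

Request:
carry_out(
  series=[0, 0, -0.015, 0, 0, 0, 0, 0, 0, 0, 0, 0],
)

```text
clock: 17.5
tool_pos: [575.3, -117.4, 89.6]
tool_rot: [0.579, 0.816, 0.0, 0.0]
contact_force: [-1.3, 0.6, 4.4]
opening: 54.0
gripper_force: 64.1
```

Request:
carry_out(
  series=[0, 0, 0, 0, 0, 0, 0, 0, 0, 0, 0, 0, 0, 0, 0, 0, 0, 0, 0, 0, 0, 0, 0, 0, 0, 0, 0, 0, 0, 0],
  fingers=0.88,
)

```text
clock: 18.0
tool_pos: [575.1, -117.5, 88.9]
tool_rot: [0.579, 0.816, -0.0, -0.0]
contact_force: [-0.0, -0.7, -0.6]
opening: 75.2
gripper_force: 0.0
```

Request:
carry_out(
  series=[0, 0, -0.1, 0, 0, 0, 0, 0, -0.3, 0, 0, 0, 0, 0, -0.5, 0, 0, 0, 0, 0, -0.8, 0, 0, 0, 0, 0, -0.8, 0, 0, 0, 0, 0, -0.8, 0, 0, 0, 0.6, 0, -0.3, 0, 0, 0, 0, 0, 0, 0, 0, 0],
)

```text
clock: 18.8
tool_pos: [568.5, -93.5, 238.4]
tool_rot: [0.578, 0.816, 0.002, 0.003]
contact_force: [-0.2, -0.4, -0.3]
opening: 75.1
gripper_force: 0.0
```

Request:
carry_out(
  series=[0.9, 0, 0, 0, 0, 0, 0.9, -0.3, 0, 0, 0, 0, 0.9, -0.9, 0, 0, 0, 0, 0.9, -0.9, 0, 0, 0, 0, 0.5, -0.9, 0, 0, 0, 0, 0, -0.9, 0, 0, 0, 0, 0, 0, 0, 0, 0, 0],
)

```text
clock: 19.5
tool_pos: [364.1, 7.5, 233.3]
tool_rot: [0.579, 0.815, -0.001, -0.0]
contact_force: [0.4, -0.6, 0.1]
opening: 75.5
gripper_force: 0.0
```

Run:
```python
from h import *
q=ctrl.state(); print(q['clock'],q['tool_pos'],q['contact_force'])
s=grab('scene');t=grab('top')
S=cv2.resize(s['pixels'][110:280,170:350],(400,378),interpolation=cv2.INTER_CUBIC); T=cv2.resize(t['pixels'][130:250,160:350],(400,253),interpolation=cv2.INTER_CUBIC)
T2=cv2.resize(t['pixels'][165:235,270:340],(300,300),interpolation=cv2.INTER_CUBIC)
c=np.zeros((560,800,3),np.uint8); c[:378,:400]=S;c[:253,400:]=T;c[255:555,400:700]=T2
cv2.imwrite('pics/e.png',c[:,:,::-1])
BLU=((98,110,20),(125,255,255))
a,ca=blob(s,*BLU,(220,160,262,200),3); b,cb=blob(t,*BLU,(270,180,310,225),3)
print('tin',a,b,*tri(s,a,t,b))
for f,c in((s,ca),(t,cb)): print(cv2.minEnclosingCircle(np.array([onz(f,*p[0],99)[:2] for p in c],np.float32)))
for f,w in((s,(195,148,250,190)),(t,(290,165,335,225))):
    h=cv2.cvtColor(f['pixels'],cv2.COLOR_RGB2HSV); m=cv2.inRange(h,(0,0,70),(180,45,190)); M=np.zeros_like(m); u0,v0,u1,v1=w; M[v0:v1,u0:u1]=m[v0:v1,u0:u1]
    for c in cv2.findContours(M,cv2.RETR_EXTERNAL,cv2.CHAIN_APPROX_NONE)[0]:
        if cv2.contourArea(c)>40: print('jar',*cv2.minEnclosingCircle(np.array([onz(f,*p[0],104)[:2] for p in c],np.float32)))
```

```text
19.5 [364.14086811   7.54170825 233.2504986 ] [ 0.40245444 -0.60324713  0.08830719]Traceback (most recent call last):
  File "<stdin>", line 9, in <module>
  File "h.py", line 23, in blob
    c=max(cv2.findContours(w,cv2.RETR_EXTERNAL,cv2.CHAIN_APPROX_NONE)[0],key=cv2.contourArea)
ValueError: max() iterable argument is empty
```

View pics/e.png

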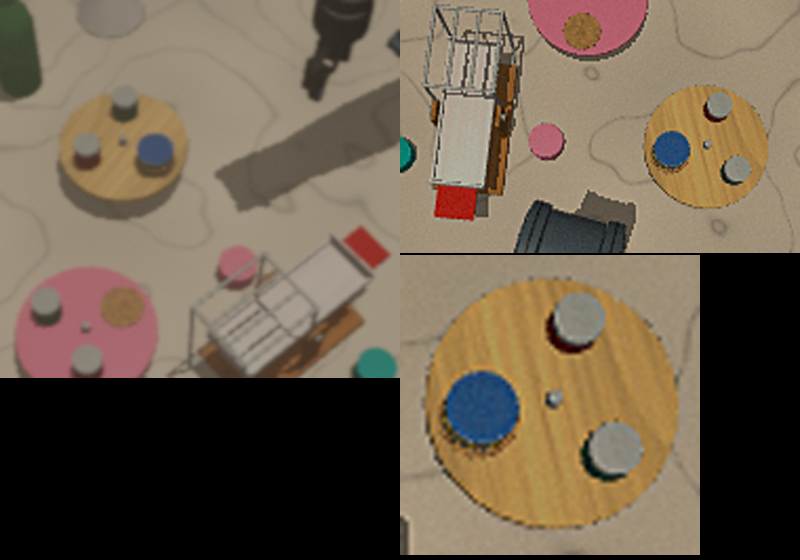

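The tin stands upright on the cork, with its lid at (482,407) in the enlarged crop. The tray is level and the arm is clear. One numeric check of the centring before handing in.

Run:
```python
from h import *
s=grab('scene');t=grab('top')
BLU=((98,70,20),(125,255,255))
a,ca=blob(s,*BLU,(222,165,262,195),3); b,cb=blob(t,*BLU,(270,180,310,225),3)
P,e=tri(s,a,t,b); print('tin',P,e)
J={}
for f,c,w in((s,ca,(195,148,250,190)),(t,cb,(290,165,335,225))):
    print('tin circle',cv2.minEnclosingCircle(np.array([onz(f,*p[0],99)[:2] for p in c],np.float32)))
    h=cv2.cvtColor(f['pixels'],cv2.COLOR_RGB2HSV); m=cv2.inRange(h,(0,0,70),(180,45,190)); M=np.zeros_like(m); u0,v0,u1,v1=w; M[v0:v1,u0:u1]=m[v0:v1,u0:u1]
    j=[cv2.minEnclosingCircle(np.array([onz(f,*p[0],104)[:2] for p in c],np.float32))[0] for c in cv2.findContours(M,cv2.RETR_EXTERNAL,cv2.CHAIN_APPROX_NONE)[0] if cv2.contourArea(c)>40]
    print('jars',j)
    if len(j)==2:  # cork = third corner of the equilateral triangle
        A,B=map(np.array,j); m=(A+B)/2; d=B-A; n=np.array([-d[1],d[0]]); n*=np.sign(n[1]); print('cork est',m+n*np.sqrt(3)/2)
```

```text
tin [ 575.20274844 -117.81856338   96.84522989] 0.8344691154008501
tin circle ((575.5261840820312, -116.91641235351562), 23.99580192565918)
jars [(579.9908447265625, -114.48556518554688), (654.3073120117188, -184.1925811767578), (556.4808349609375, -219.82440185546875)]
tin circle ((574.7728881835938, -117.18683624267578), 27.306394577026367)
jars [(553.6321411132812, -220.09780883789062), (650.8851318359375, -184.4344940185547)]
cork est [ 571.37329986 -118.04259087]
```

```bash
python3 -c "
from plant import ctrl; print(ctrl.close_job())"
```

```text
the job is handed in; nothing more can be done
None
```

I handed the job in at about 20 s on the robot's clock: the tin stands upright on the wooden turntable's cork place, measured about 4 mm or less from its centre, the tray is back level, and the arm is clear; the judge returned no verdict.

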